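# Back the vial feed wheel off by one notch

## Robot

A 6-joint arm with a two-finger parallel gripper is mounted at the origin on a cart in front of the work surface, level with it; the furniture and walls round the work are solid. World frame = base frame: x ahead of the robot, y to its left, z up, the work surface at z = 0. Lengths are in m, angles in rad, forces in N, time in s.
With the tool pointing down it reaches from about 0.225 to 0.875 m from the base axis. Payload 3.4 kg.
Tool frame: the origin (TCP) lies on the centre line of the jaws, within the pads' length; the fingertips stand 11 mm ahead of it and the grasp point (between the pads) lies 8 mm behind it; z points along the fingers, y is the line along which they close (so a half turn about z gives the same grasp; the last joint's range is limited). The gripper opens to 85 mm and grips with 20 to 120 N. Pads are 22 mm wide; open, the fingers measure 114 mm over their backs; the gripper's body (76 mm by 85 mm) begins 54 mm behind the grasp point. The pads swing forward as they close: fully open they stand 13 mm farther back than shut.
Start: joints at [-1.249, 0.276, 1.505, -0, 1.361, -0.121], TCP at [0.246, -0.52, 0.242] pointing down, gripper open.
Joint ranges: [-2.89, 2.89], [-0.75, 2.08], [0.22, 2.7], [-1.18, 4.32], [0.11, 2.71], [-2.7, 2.7]. Speed limits (rad/s): [2.57, 2.57, 3.14, 3.14, 3.14, 3.14].

## Interface

Orientations are given as a unit quaternion [x, y, z, w].
In Python, from cell import r, imaging, order gives the robot as it stands.
- The arm moves only by the tool play_rows, never from a script. Its argument "rows" is a list of rows, each a list of 3 entries, a list of its own where there are three numbers: the shift along the tool's x, y, z in m, then the turn, a rotation vector about the tool's x, y, z in rad, then the closure in counts, from 0 (fully open) to 255 (shut). In form: [[[tx, ty, tz], [wx, wy, wz], claw], ...]. A call has 1 to 5 rows; each row is the pose to reach, as a shift and turn from the pose commanded when the call began, along the tool's axes at that moment; what a row does not reach only later rows make up. A row lasts 1/12 s, in which the tool goes at most 41.7 mm and 7.16 degrees, less where a joint would pass 70% of its speed; a pose out of reach is approached as far as the arm can. A call with a gripper value outside its range is refused whole. The fingers move at their own pace and stop on an object; "squeeze" is the grip in N (left out, the last holds). Time passes only in rows, so rows that repeat a pose let the fingers close. It gives the time, the measured TCP pose, the force, the opening and the grip force at its end, in the units of the state.
- r.sense(): the state, without advancing time (a new reading comes with each control period).
- imaging.grab_frame(name): name is "scene" or "top" or "wrist"; returns a dict with "pixels" (420x560x3 uint8, red, green, blue), "vfov" (degrees; the focal length in pixels is half the picture's height over the tangent of half this angle, whatever the lens; pixels are square), "cx", "cy" (the principal point, pixels), "k1" (the pictures are not rectified: a ray, as slopes to the right and down, at radius r is drawn at 1 + k1 r^2 times it, then the intrinsics apply), "R" (3x3) and "t" (3): a world point X has camera coordinates R X + t. Camera axes: x right, y down, z forward; pixel columns grow to the right and rows downward; lengths in m; the calibration is good to about 2 mm. A picture is of the moment at which its call begins. There is no depth.
- order.job_done(): hands the job in; it is judged then, once.
The state is a dict: "time_s": time; "joint_pos": joint angles; "qvel": joint speeds; "effort": joint torques, N m; "position": TCP position; "eef_rot": TCP orientation; "wrist_force": force on the tool from outside, world axes, zero at the start; "torque": the same for the moment, N m; "opening": opening from 0.0 (shut) to 1.0 (fully open); "gripper_force": force on a finger pad.
Only numpy, scipy, OpenCV 4.12 (cv2) and the standard library are available. Lean on these libraries where they do the work, as an engineer would, in place of code of your own. Each camera call takes 0.05 s, during which the arm holds its last target. There are 200 camera calls.

## Task

The vial feeder has been advanced one notch too far. With the fingertips push the pawl's red thumb lug over so that the ratchet pawl lifts out of the teeth, push the wheel backward by exactly one notch (one twelfth of a turn, clockwise from above, against the yellow arrow), then push the pawl back down until it is fully seated between the teeth again. Nothing is to be picked up: leave the vials in their cups and do not disturb the tub or the bottle nearby.

Things in the scene. Friction and masses are not known exactly. Their poses are not given: they have to be found in the camera images.
- feeder: Vial feeder, bolted down: grey base plate 216 x 212 x 12 mm with a flat wheel (vertical axis) and a ratchet pawl. Origin: on the wheel's axis at worktop height, z up. In this frame the plate spans x -115 to +101 and y -106 to +106 mm; the pawl lies along the -x edge (the robot's side).
- hub (a point): Centre of the aluminium feed wheel's upper face, 34 mm above the worktop. Wheel 186 mm diameter. On its rim, 72 to 92 mm from the axis, 12 saw teeth, 9 mm high, 30 degrees apart. On its face three blue pegs, and midway between them three white vial cups (24 mm diameter, 20 mm high, 30 mm from the axis, one empty). Hub nut 24 mm diameter, 16 mm high.
- wheel (a joint): Angle of the feed wheel, positive anticlockwise from above (feed direction, yellow arrow); backward is negative. One notch is 0.524 rad; it starts within 0.03 of 0, in a notch. With the pawl down it cannot turn backward more than about 0.07 rad. Light friction (about 1.5 N at a peg); it stops where it is left.
- pawl (a joint): Angle of the pawl: 0 fully down between two teeth, growing as the nose lifts, to 1.4 rad at the stop. The nose clears the teeth above about 0.2 rad. Stiff hinge (1 to 2 N at the lug): the pawl stays at any angle where it is left. The nose drops fully home when the wheel is within 0.06 rad of a notch (multiples of 0.524).
- pawl_pivot (a point): Centre of the pawl's hinge pin, at feeder-frame (-82, +74, +52) mm; the hinge axis lies along the feeder's x. From here the pawl's brass arm (12 mm wide) runs 78 mm along the feeder's -y to the nose. The bracket's cheeks (26 mm over both) reach 8 mm above this point.
- lug_top (a point): Centre of the top of the pawl's red thumb lug. With the pawl down the lug is upright: 18 mm wide (feeder x), 7 mm thick (feeder y), foot 56 mm and top 104 mm above the worktop, mid-plane 13 mm from the hinge pin along the feeder's -y. Its upper half pushed toward the feeder's +y, over the hinge, lifts the arm and nose behind it; pushed back toward -y it lowers them.
- peg_a (a point): Centre of the top of one blue peg of the wheel: 12 mm diameter, 50 mm tall, top 84 mm above the worktop, 52 mm from the wheel's axis; the three pegs are 120 degrees apart.
- peg_b (a point): Centre of the top of the second blue peg, alike.
- peg_c (a point): Centre of the top of the third blue peg, alike.
- vial_blue: Loose vial with a blue cap, 14 mm diameter, 45 mm tall, standing in a cup of the wheel; it rides with the wheel and stays in its cup. Origin: centre of its underside.
- vial_red: Loose vial with a red cap, same size, in another cup. Origin: centre of its underside.
- tub: Loose white screw-top tub with a blue lid, 54 mm diameter, 48 mm tall, on the worktop to the right of the feeder. Origin: centre of its underside. Leave it alone.
- bottle: Loose reagent bottle with an orange cap, 56 mm diameter, 104 mm tall, on the worktop to the left of the feeder. Origin: centre of its underside. Leave it alone.

How it is judged:
By the outcome, as a careful person would: the job done as asked, in the order asked, and still so for the second after the job is handed in, with the robot touching nothing.
It also fails if it takes over 48 s, if anything falls off the work surface, if the arm or the gripper's body presses on something with over 40 N, if the wrist force passes 120 N, or if a joint passes its speed limit or range.

## Working session

There is one attempt and no reset: what is moved stays moved. The work goes in short steps, Python scripts to look and compute and a tool call to move; the robot and the scene stay as the last step left them, time stands still between calls to the robot, and variables do not carry over. Pictures are saved under pics/ and viewed, at most 10 in all, crops included, and the job is handed in when it is done.

Besides the shell and the picture viewer there is one more tool, called after "Request:" in YAML: its name, and indented under it one key for each argument. play_rows: Moves the arm, as the interface text tells. Its arguments: {"type":"object","properties":{"rows":{"type":"array"},"squeeze":{"type":"number"}},"required":["rows"]}

```bash
mkdir -p pics; ls; python3 - <<'E'
from cell import r, imaging, order
import cv2, pickle
s=r.sense(); print({k:s[k] for k in("time_s","position","eef_rot","wrist_force","opening")})
for n in("scene","top"):
    f=imaging.grab_frame(n); pickle.dump(f,open(f"pics/{n}0.pkl","wb"))
    cv2.imwrite(f"pics/{n}0.png",f["pixels"][:,:,::-1]); print(n,f["vfov"],f["k1"],f["R"],f["t"])
E
```

```text
pics
{'time_s': 0.0, 'position': array([ 0.24619109, -0.51906411,  0.24142895]), 'eef_rot': array([ 9.75590626e-01,  2.19595289e-01, -1.02314182e-04, -9.10417926e-04]), 'wrist_force': array([-0.01874942,  0.16757685, -0.39816393]), 'opening': 0.9980253993658597}
scene 50.892031655226276 -0.04307224782829706 [[-0.86260921 -0.50580664  0.00806257]
 [-0.2088196   0.34151647 -0.91638468]
 [ 0.46075995 -0.79216548 -0.40021759]] [0.44090441 0.2108954  1.13887593]
top 44.43732646309524 0.04363292485406885 [[-0.02583603 -0.99964988  0.00571193]
 [-0.97795471  0.02409011 -0.20742287]
 [ 0.20721265 -0.01094499 -0.9782347 ]] [0.01451676 0.54960059 1.2208072 ]
```

View pics/scene0.png

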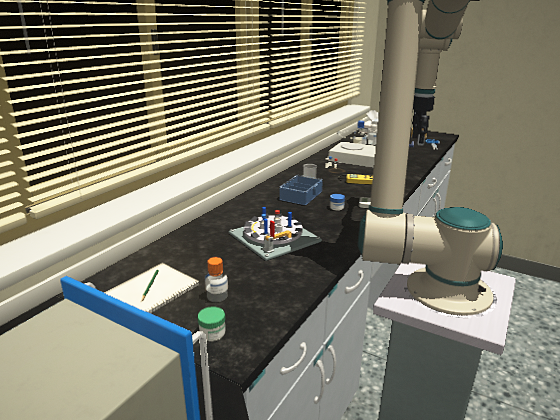

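View pics/top0.png

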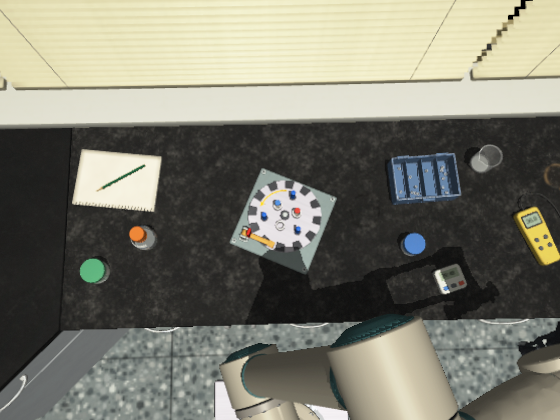

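The scene view shows the feeder mid-bench. In the top view its hub is near (285,215), the red lug near (245,233), and blue pegs near (292,195), (264,216) and (297,230). I'll zoom in and measure.

```bash
cat > h.py <<'E'
import numpy as np, cv2, pickle
def K(f):
    h=f["pixels"].shape[0]; F=h/2/np.tan(np.radians(f["vfov"]/2)); return F
def ray(f,u,v):
    F=K(f); d=np.array([(u-f["cx"])/F,(v-f["cy"])/F]); s=d.copy()
    for _ in range(20): s=d/(1+f["k1"]*(s@s))
    R=np.array(f["R"]);t=np.array(f["t"]); return -R.T@t, R.T@np.array([s[0],s[1],1])
def onz(f,u,v,z):
    c,d=ray(f,u,v); return c+d*(z-c[2])/d[2]
def proj(f,X):
    p=np.array(f["R"])@np.array(X)+np.array(f["t"]); s=p[:2]/p[2]; s=s*(1+f["k1"]*(s@s)); return s*K(f)+[f["cx"],f["cy"]]
def tri(obs):
    A=np.zeros((3,3));b=np.zeros(3)
    for f,u,v in obs:
        c,d=ray(f,u,v); d/=np.linalg.norm(d); P=np.eye(3)-np.outer(d,d); A+=P;b+=P@c
    return np.linalg.solve(A,b)
def blobs(f,lo,hi,box,amin=4):
    u0,v0,u1,v1=box; hsv=cv2.cvtColor(np.ascontiguousarray(f["pixels"][v0:v1,u0:u1]),cv2.COLOR_RGB2HSV)
    m=cv2.inRange(hsv,lo,hi); n,l,st,c=cv2.connectedComponentsWithStats(m)
    return [(st[i,4],c[i]+[u0,v0],st[i,:4]+[u0,v0,0,0]) for i in range(1,n) if st[i,4]>=amin]
E
python3 - <<'E'
from h import *
f=pickle.load(open("pics/top0.pkl","rb")); g=pickle.load(open("pics/scene0.pkl","rb"))
for nm,q,b in(("top",f,(225,160,345,280)),("scene",g,(225,195,325,265))):
    print(nm)
    for c,lo,hi in(("blue",(105,150,50),(125,255,255)),("red",(0,170,60),(6,255,255)),("red2",(174,150,60),(180,255,255))):
        for x in blobs(q,lo,hi,b): print(c,x[0],x[1].round(1),x[2])
a=cv2.resize(f["pixels"][165:275,225:345],None,fx=5,fy=5,interpolation=2)
cv2.imwrite("pics/topc.png",a[:,:,::-1])
a=cv2.resize(g["pixels"][195:265,225:325],None,fx=8,fy=8,interpolation=2)
cv2.imwrite("pics/scenec.png",a[:,:,::-1])
E
```

```text
top
blue 26 [292.5 194. ] [291 191   4   7]
blue 15 [277.1 202.5] [275 201   5   4]
blue 24 [263.6 215.5] [262 213   4   7]
blue 23 [297.4 229.4] [296 227   4   6]
red 17 [296.6 210.1] [295 208   4   5]
red 28 [248.3 232.1] [246 228   5   9]
scene
blue 77 [264.4 218.8] [261 207   7  27]
blue 48 [289.3 218.1] [288 212   4  14]
red 18 [277.2 211.4] [275 210   5   4]
red 58 [271.6 227.5] [270 221   5  15]
```

View pics/topc.png

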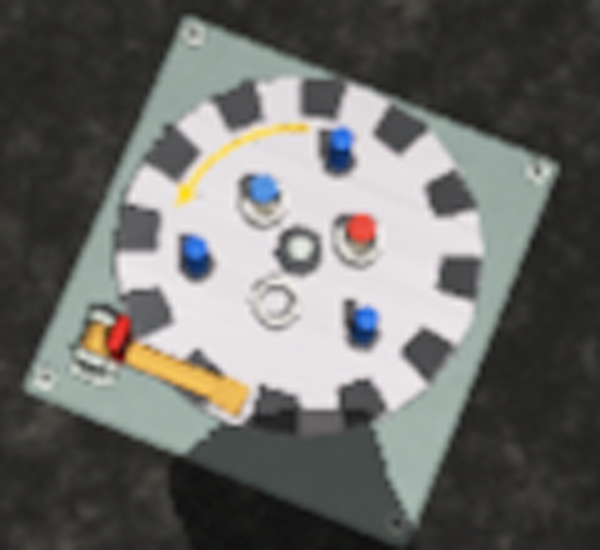

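View pics/scenec.png

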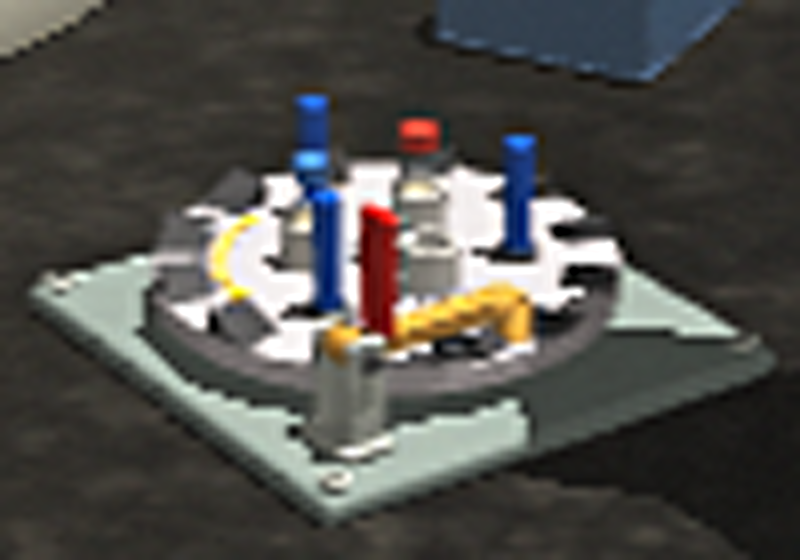

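The crop shows peg tops at crop px (345,134), (197,242) and (368,315). The plate corners are at (188,15), (558,160), (412,545) and (25,388). The lug is at (120,337), and the pawl arm runs to a nose near (235,405).

```bash
cat > pose.py <<'E'
from h import *
f=pickle.load(open("pics/top0.pkl","rb")); g=pickle.load(open("pics/scene0.pkl","rb"))
T=lambda u,v,z:onz(f,(u+.5)/5+225-.5,(v+.5)/5+165-.5,z)
pegs=np.array([T(345,134,.084),T(197,242,.084),T(368,315,.084)])
hub=pegs.mean(0)[:2]
# corners: fx,fy ; nearest image (lower right 412,545)=(-x,-y) , (25,388)=(-x,+y), (188,15)=(+x,+y), (558,160)=(+x,-y)
W=np.array([T(412,545,.012),T(25,388,.012),T(188,15,.012),T(558,160,.012)])[:,:2]
L=np.array([[-115,-106],[-115,106],[101,106],[101,-106]])/1e3
Wc=W-W.mean(0);Lc=L-L.mean(0)
yaw=np.arctan2((Lc[:,0]*Wc[:,1]-Lc[:,1]*Wc[:,0]).sum(),(Lc*Wc).sum())
Ro=np.array([[np.cos(yaw),-np.sin(yaw)],[np.sin(yaw),np.cos(yaw)]])
o=W.mean(0)-Ro@L.mean(0)
E
python3 - <<'E'
from pose import *
print("o",o,"hub from pegs",hub,"yaw",np.degrees(yaw)); print((W-(L@Ro.T+o)).round(4))
P=(pegs[:,:2]-hub); print("pegs",pegs.round(4),np.linalg.norm(P,axis=1),np.degrees(np.arctan2(P[:,1],P[:,0])-yaw))
w=lambda x,y,z:np.r_[Ro@[x,y]+o,z]
lt=w(-.082,.061,.104); print("lugtop",lt,proj(f,lt),proj(g,lt),"obs crop top px",)
print("pegs in scene",[proj(g,p).round(1) for p in pegs], "corner scene",[proj(g,np.r_[a,.012]).round(1) for a in W])
for n,b in(("orange",((5,150,100),(14,255,255))),("blue",((100,130,50),(120,255,255)))):
    for x in blobs(f,*b,(100,180,450,280),60): print(n,x[0],x[1],onz(f,*x[1],.104 if n=="orange" else .048))
E
```

```text
o [ 0.54644965 -0.02468744] hub from pegs [ 0.54743685 -0.02415944] yaw -23.513603652550394
[[ 0.0009 -0.0002]
 [ 0.0008 -0.0008]
 [-0.0017 -0.0016]
 [-0.0001  0.0025]]
pegs [[ 0.5951 -0.0461  0.084 ]
 [ 0.5427  0.0278  0.084 ]
 [ 0.5046 -0.0542  0.084 ]] [0.05242593 0.05212903 0.05233754] [  -1.17485728  118.74992092 -121.49384204]
lugtop [0.49559546 0.06396272 0.104     ] [249.04770246 231.03206956] [272.86891589 220.21508447] obs crop top px
pegs in scene [array([264. , 206.6]), array([265.7, 218.4]), array([289.9, 211.7])] corner scene [array([322.3, 237.4]), array([266.5, 257. ]), array([229.3, 229.7]), array([281.2, 214.4])]
orange 213 [137.12676056 233.85915493] [0.49552087 0.3280711  0.104     ]
blue 372 [413.87634409 243.04301075] [ 0.46533919 -0.34035216  0.048     ]
```

```bash
cat > go.py <<'E'
import sys
from pose import *
from scipy.spatial.transform import Rotation as Rn
from cell import r
o=np.array([.547,-.0244])
def state():
    s=r.sense(); p=s["position"]; Rt=Rn.from_quat(s["eef_rot"]).as_matrix()
    fp=Ro.T@(p[:2]-o); print("t",round(s["time_s"],2),"feeder xy mm",(fp*1e3).round(1),"tipz",round((p[2]-.011)*1e3,1),"F_f",(Ro.T@s["wrist_force"][:2]).round(1),s["wrist_force"][2].round(1),"op",round(s["opening"],2)); return p,Rt
def to(x,y,tip):
    p,Rt=state(); t=np.r_[Ro@[x/1e3,y/1e3]+o,tip/1e3+.011]
    des=np.column_stack([np.r_[Ro@[0,1],0],np.r_[Ro@[1,0],0],[0,0,-1]])
    print("shift",(Rt.T@(t-p)).round(4),"rot",Rn.from_matrix(Rt.T@des).as_rotvec().round(4))
if __name__=="__main__": to(*map(float,sys.argv[1:4]))
E
python3 go.py -82 36 160
```

```text
t 0.1 feeder xy mm [ -78.4 -573.6] tipz 230.5 F_f [0.5 0.5] -0.9 op 1.0
shift [ 0.4569 -0.4035  0.0713] rot [-0.0015 -0.0008 -0.7176]
```

Request:
play_rows:
  rows:
    - [[0.457,-0.403,0.02],[0,0,-0.717],255]
    - [[0.457,-0.403,0.02],[0,0,-0.717],255]
    - [[0.457,-0.403,0.02],[0,0,-0.717],255]
    - [[0.457,-0.403,0.02],[0,0,-0.717],255]
    - [[0.457,-0.403,0.02],[0,0,-0.717],255]
  squeeze: 30

```text
time_s: 0.52
position: [0.3286, -0.3262, 0.235]
eef_rot: [0.86, 0.511, 0.0, -0.0]
wrist_force: [1.2, -0.3, 0.6]
opening: 0.301
gripper_force: 0.0
```

```bash
python3 go.py -82 36 160
```

```text
t 0.52 feeder xy mm [ -79.9 -363.9] tipz 224.0 F_f [1.2 0.2] 0.6 op 0.3
shift [ 0.3982 -0.037   0.0642] rot [-0.0005 -0.0006 -0.0875]
```

Request:
play_rows:
  rows:
    - [[0.398,-0.037,0.04],[0,0,-0.0875],255]
    - [[0.398,-0.037,0.04],[0,0,-0.0875],255]
    - [[0.398,-0.037,0.04],[0,0,-0.0875],255]
    - [[0.398,-0.037,0.04],[0,0,-0.0875],255]
    - [[0.398,-0.037,0.04],[0,0,-0.0875],255]

```text
time_s: 0.93
position: [0.4112, -0.1361, 0.2144]
eef_rot: [0.838, 0.546, 0.0, 0.0]
wrist_force: [0.8, 0.9, -0.4]
opening: -0.003
gripper_force: 0.0
```

```bash
python3 go.py -82 36 130
```

```text
t 0.93 feeder xy mm [ -79.9 -156.6] tipz 203.4 F_f [0.4 1.1] -0.4 op -0.0
shift [ 0.1926 -0.0031  0.0734] rot [ 0.0001  0.     -0.0055]
```

Request:
play_rows:
  rows:
    - [[0.192,-0.003,0.073],[0,0,-0.005],255]
    - [[0.192,-0.003,0.073],[0,0,-0.005],255]
    - [[0.192,-0.003,0.073],[0,0,-0.005],255]
    - [[0.192,-0.003,0.073],[0,0,-0.005],255]
    - [[0.192,-0.003,0.073],[0,0,-0.005],255]

```text
time_s: 1.35
position: [0.486, 0.041, 0.1408]
eef_rot: [0.836, 0.548, -0.0, -0.0]
wrist_force: [1.1, 0.2, 0.4]
opening: 0.004
gripper_force: 0.0
```

Request:
play_rows:
  rows:
    - [[0,0,0],[0,0,0],255]
    - [[0,0,0],[0,0,0],255]

```text
time_s: 1.52
position: [0.4853, 0.0403, 0.1405]
eef_rot: [0.835, 0.55, -0.001, -0.001]
wrist_force: [0.1, 0.1, 0.7]
opening: -0.003
gripper_force: 0.0
```

```bash
python3 - <<'E'
from go import *
to(-82,36,86)
from cell import imaging
for n in("wrist","scene"):
    f=imaging.grab_frame(n); pickle.dump(f,open(f"pics/{n}1.pkl","wb")); 
    a=f["pixels"] if n=="wrist" else cv2.resize(f["pixels"][185:265,225:325],None,fx=5.6,fy=5.6)
    if n=="wrist": w=a
im=np.hstack([cv2.resize(w,(400,300)),cv2.resize(a,(375,300))]); cv2.imwrite("pics/c1.png",im[:,:,::-1])
E
```

```text
t 1.52 feeder xy mm [-82.4  34.8] tipz 129.5 F_f [0.1 0.2] 0.7 op -0.0
shift [0.0013 0.0005 0.0435] rot [-0.0027  0.0013  0.0041]
```

View pics/c1.png

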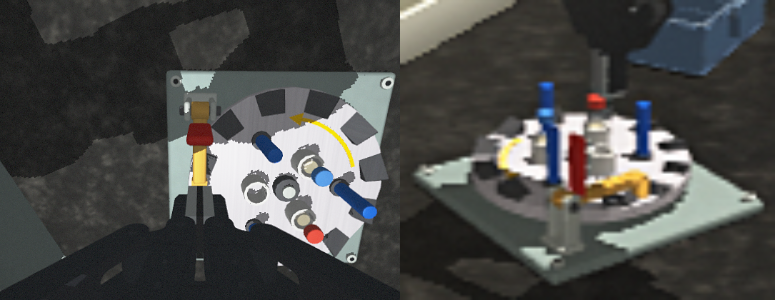

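The wrist view shows the shut fingers lined up with the red lug, which is ahead at (200,132). The scene view shows the lug and pawl still down. Next I'll descend and push.

Request:
play_rows:
  rows:
    - [[0.001,0.001,0.022],[0,0,0],255]
    - [[0.001,0.001,0.043],[0,0,0],255]
    - [[0.001,0.001,0.043],[0,0,0],255]
    - [[0.006,0.001,0.043],[0,0,0],255]
    - [[0.01,0.001,0.043],[0,0,0],255]

```text
time_s: 2.03
position: [0.4916, 0.0467, 0.0999]
eef_rot: [0.837, 0.547, 0.001, 0.001]
wrist_force: [-0.4, -0.0, 0.5]
opening: -0.001
gripper_force: 0.0
```

Request:
play_rows:
  rows:
    - [[0.004,0,0],[0,0,0],255]
    - [[0.008,0,0],[0,0,0],255]
    - [[0.012,0,0],[0,0,0],255]
    - [[0.016,0,0],[0,0,0],255]
    - [[0.02,0,0],[0,0,0],255]

```text
time_s: 2.45
position: [0.4994, 0.0661, 0.0993]
eef_rot: [0.836, 0.548, 0.0, 0.001]
wrist_force: [0.2, -2.4, 3.4]
opening: -0.002
gripper_force: 1.6
```

```bash
python3 go.py -82 72 86
```

```text
t 2.45 feeder xy mm [-79.8  63.9] tipz 88.3 F_f [ 1.2 -2.1] 3.4 op -0.0
shift [ 0.0081 -0.0022  0.0023] rot [0.0014 0.0001 0.0003]
```

Request:
play_rows:
  rows:
    - [[0.004,-0.001,0.001],[0,0,0],255]
    - [[0.008,-0.002,0.001],[0,0,0],255]
    - [[0.011,-0.002,0.001],[0,0,0],255]
    - [[0.011,-0.002,0.001],[0,0,0],255]
    - [[0,0,0],[0,0,0],255]

```text
time_s: 2.87
position: [0.4988, 0.0673, 0.0983]
eef_rot: [0.836, 0.549, 0.0, -0.001]
wrist_force: [0.3, 0.0, 0.3]
opening: -0.001
gripper_force: 0.0
```

Request:
play_rows:
  rows:
    - [[-0.008,0,0],[0,0,0],255]
    - [[-0.008,0,-0.04],[0,0,0],255]
    - [[-0.008,0,-0.08],[0,0,0],255]
    - [[-0.008,0,-0.08],[0,0,0],255]

```text
time_s: 3.2
position: [0.4997, 0.0576, 0.1853]
eef_rot: [0.837, 0.548, 0.005, 0.004]
wrist_force: [1.8, -0.0, 0.4]
opening: -0.001
gripper_force: 0.0
```

```bash
python3 - <<'E'
from go import *
to(56,40,150)
from cell import imaging
for n in("wrist","scene"):
    f=imaging.grab_frame(n); pickle.dump(f,open(f"pics/{n}2.pkl","wb")); 
    a=f["pixels"] if n=="wrist" else cv2.resize(f["pixels"][185:265,225:325],None,fx=5.6,fy=5.6)
    if n=="wrist": w=a
im=np.hstack([cv2.resize(w,(400,300)),cv2.resize(a,(375,300))]); cv2.imwrite("pics/c2.png",im[:,:,::-1])
E
```

```text
t 3.2 feeder xy mm [-76.1  56.3] tipz 174.3 F_f [1.7 0.7] 0.4 op -0.0
shift [-0.0163  0.1318  0.0257] rot [ 0.0119 -0.0051 -0.0013]
```

View pics/c2.png

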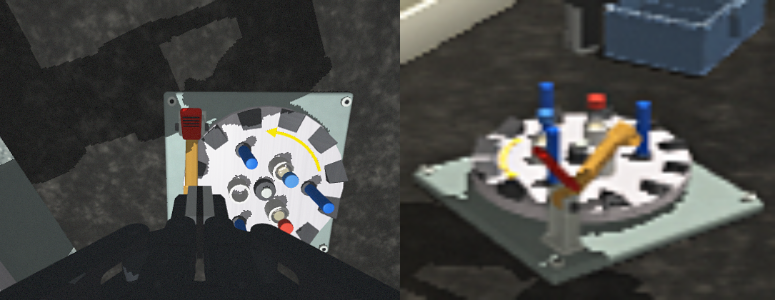

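The pawl is lifted to roughly 0.7 rad, with the lug tilted over and the nose up in the air. Next is the peg on the feeder's +x side.

Request:
play_rows:
  rows:
    - [[-0.028,0.132,0.02],[0,0,0],255]
    - [[-0.028,0.132,0.02],[0,0,0],255]
    - [[-0.028,0.132,0.02],[0,0,0],255]
    - [[-0.028,0.132,0.02],[0,0,0],255]
    - [[-0.028,0.132,0.02],[0,0,0],255]

```text
time_s: 3.72
position: [0.6066, -0.0224, 0.1556]
eef_rot: [0.837, 0.547, -0.001, -0.001]
wrist_force: [-0.3, 0.3, -0.6]
opening: -0.002
gripper_force: 0.0
```

```bash
python3 go.py 55 28 62
```

```text
t 3.72 feeder xy mm [53.8 25.6] tipz 144.6 F_f [-0.4  0.2] -0.6 op -0.0
shift [0.0025 0.0014 0.0826] rot [-0.0029  0.0013 -0.0031]
```

Request:
play_rows:
  rows:
    - [[0.002,0.001,0.03],[0,0,0],255]
    - [[0.002,0.001,0.06],[0,0,0],255]
    - [[0.002,0.001,0.082],[0,0,0],255]
    - [[0.002,0.001,0.082],[0,0,0],255]

```text
time_s: 4.05
position: [0.601, -0.0172, 0.0711]
eef_rot: [0.836, 0.548, -0.005, -0.005]
wrist_force: [-0.6, -0.1, -0.4]
opening: 0.002
gripper_force: 0.0
```

```bash
python3 go.py 55 -8 62
```

```text
t 4.05 feeder xy mm [46.7 28.1] tipz 60.1 F_f [-0.6 -0.3] -0.4 op 0.0
shift [-0.0361  0.0083 -0.0019] rot [-0.0133  0.0033 -0.0002]
```

Request:
play_rows:
  rows:
    - [[0,0.006,0],[0,0,0],255]
    - [[-0.006,0.006,0],[0,0,0],255]
    - [[-0.012,0.006,0],[0,0,0],255]
    - [[-0.016,0.006,0],[0,0,0],255]
    - [[-0.02,0.006,0],[0,0,0],255]

```text
time_s: 4.47
position: [0.6058, -0.0397, 0.0784]
eef_rot: [0.837, 0.548, 0.002, 0.001]
wrist_force: [1.4, 1.1, 0.7]
opening: -0.002
gripper_force: 0.9
```

```bash
python3 go.py 55 -7 62
```

```text
t 4.47 feeder xy mm [60.   9.4] tipz 67.4 F_f [0.8 1.6] 0.7 op -0.0
shift [-0.0165 -0.005   0.0054] rot [ 0.0037 -0.0013 -0.0006]
```

Request:
play_rows:
  rows:
    - [[-0.004,-0.002,0.003],[0,0,0],255]
    - [[-0.008,-0.003,0.003],[0,0,0],255]
    - [[-0.012,-0.004,0.003],[0,0,0],255]
    - [[-0.015,-0.004,0.003],[0,0,0],255]
    - [[-0.015,-0.004,0.003],[0,0,0],255]

```text
time_s: 4.88
position: [0.5938, -0.0519, 0.0735]
eef_rot: [0.836, 0.548, -0.001, -0.0]
wrist_force: [0.0, -0.4, -0.0]
opening: -0.001
gripper_force: 0.0
```

```bash
cat > wheel.py <<'E'
from go import *
from cell import imaging
n=sys.argv[1]
def angs(f):
    out=[]
    for x in blobs(f,(105,150,50),(125,255,255),(225,160,345,280)):
        # blob centre offset calibrated: use blob mid-height along peg
        p=onz(f,*x[1],.070)[:2]-o; q=Ro.T@p; out.append((x[0],round(np.hypot(*q)*1e3,1),round(np.degrees(np.arctan2(q[1],q[0])),1)))
    return out
print(angs(f))
g2=imaging.grab_frame("top"); pickle.dump(g2,open(f"pics/top{n}.pkl","wb")); print(angs(g2))
cv2.imwrite(f"pics/t{n}.png",cv2.resize(g2["pixels"][165:275,225:345],None,fx=5,fy=5,interpolation=2)[:,:,::-1])
E
python3 go.py 55 -9 62; python3 wheel.py 3
```

```text
t 4.88 feeder xy mm [53.9 -6.5] tipz 62.5 F_f [ 0.2 -0.3] -0.0 op -0.0
shift [-0.0025  0.0011  0.0005] rot [-0.0018  0.0011 -0.0004]
[(np.int32(26), np.float64(49.0), np.float64(0.2)), (np.int32(15), np.float64(31.0), np.float64(62.0)), (np.int32(24), np.float64(54.0), np.float64(121.7)), (np.int32(23), np.float64(52.7), np.float64(-123.7))]
[(np.int32(8), np.float64(54.1), np.float64(-24.0))]
```

Request:
play_rows:
  rows:
    - [[0.012,0,0],[0,0,0],255]
    - [[0.012,0,-0.04],[0,0,0],255]
    - [[0.012,0,-0.08],[0,0,0],255]
    - [[0.012,0,-0.1],[0,0,0],255]
    - [[0.012,-0.04,-0.1],[0,0,0],255]

```text
time_s: 5.35
position: [0.5739, -0.0266, 0.1796]
eef_rot: [0.837, 0.548, 0.007, 0.007]
wrist_force: [1.9, 0.4, 0.3]
opening: 0.002
gripper_force: 0.0
```

Request:
play_rows:
  rows:
    - [[0.04,-0.04,0],[0,0,0],255]
    - [[0.08,-0.08,0],[0,0,0],255]
    - [[0.11,-0.12,0],[0,0,0],255]
    - [[0.14,-0.14,0],[0,0,0],255]
    - [[0.14,-0.14,0],[0,0,0],255]

```text
time_s: 5.77
position: [0.4885, 0.1631, 0.1737]
eef_rot: [0.836, 0.549, -0.0, -0.001]
wrist_force: [0.7, -0.7, -0.6]
opening: 0.001
gripper_force: 0.0
```

```bash
python3 wheel.py 4; python3 - <<'E'
from go import *
state()
from cell import imaging
f=imaging.grab_frame("scene"); pickle.dump(f,open("pics/scene4.pkl","wb")) 
t=cv2.imread("pics/t4.png"); a=cv2.resize(f["pixels"][185:265,225:325],(400,320),interpolation=2)[:,:,::-1]
im=np.zeros((320,760,3),np.uint8); im[:,:350]=cv2.resize(t,(350,320)); im[:,360:]=a; cv2.imwrite("pics/c4.png",im)
E
```

```text
[(np.int32(26), np.float64(49.0), np.float64(0.2)), (np.int32(15), np.float64(31.0), np.float64(62.0)), (np.int32(24), np.float64(54.0), np.float64(121.7)), (np.int32(23), np.float64(52.7), np.float64(-123.7))]
[(np.int32(26), np.float64(49.2), np.float64(-30.4)), (np.int32(14), np.float64(30.7), np.float64(33.8)), (np.int32(27), np.float64(52.7), np.float64(93.9)), (np.int32(22), np.float64(54.1), np.float64(-152.0))]
t 5.82 feeder xy mm [-132.   152.1] tipz 162.7 F_f [-3.4  3.8] -0.3 op 0.0
```

View pics/c4.png

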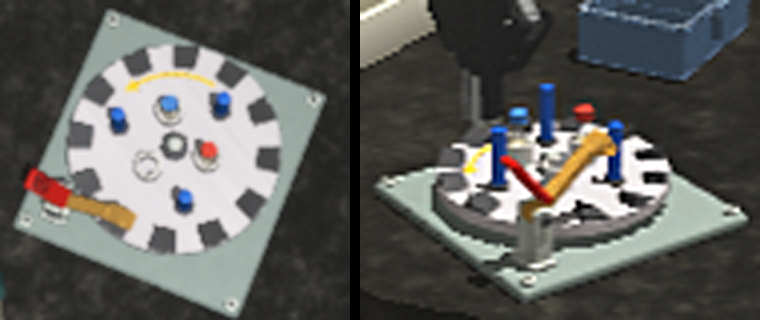

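The top view shows the wheel turned about one notch, with the pawl still up. I'll refine the angle using the centred peg triples.

```bash
cat > ang.py <<'E'
from go import *
def ang(n,z=.075):
    f=pickle.load(open(f"pics/top{n}.pkl","rb")); hsv=cv2.cvtColor(f["pixels"],cv2.COLOR_RGB2HSV).astype(float)
    for lo in ((105,150,50),(105,110,40),(105,180,90)):
        b=[x for x in blobs(f,lo,(125,255,255),(225,160,345,280)) ]
        q=np.array([Ro.T@(onz(f,*x[1],z)[:2]-o) for x in b]); q=q[np.hypot(*q.T)>.04]
        c=q-q.mean(0); a=np.degrees(np.arctan2(c[:,1],c[:,0])); d=(a+60)%120-60
        print(n,len(q),"centroid mm",(q.mean(0)*1e3).round(1),"r",(np.hypot(*c.T)*1e3).round(1),"ang",d.round(1),"mean",d.mean().round(2),"rad",np.radians(d.mean()).round(3))
if __name__=="__main__":
    for n in sys.argv[1:]: ang(n)
E
python3 ang.py 0 4
```

```text
0 3 centroid mm [-3.9  0.5] r [51.7 51.7 51.6] ang [-0.6 -0.5 -0.6] mean -0.59 rad -0.01
0 3 centroid mm [-4.4  0.4] r [51.5 51.3 51.4] ang [-0.8 -0.8 -1. ] mean -0.89 rad -0.016
0 3 centroid mm [-3.5  0.2] r [51.8 51.9 51.4] ang [-0.8 -0.3 -0.5] mean -0.53 rad -0.009
4 3 centroid mm [-4.   0.5] r [51.9 51.6 51.6] ang [-29.5 -29.4 -29.7] mean -29.5 rad -0.515
4 3 centroid mm [-3.8  0.5] r [51.3 51.4 51.1] ang [-29.6 -29.3 -29.4] mean -29.43 rad -0.514
4 3 centroid mm [-3.6  0.3] r [51.8 51.6 51.5] ang [-29.4 -29.2 -29.5] mean -29.36 rad -0.512
```

```bash
python3 go.py -82 132 82
```

```text
t 5.87 feeder xy mm [-129.3  149.9] tipz 162.7 F_f [0.7 0.3] 0.6 op 0.0
shift [-0.0183  0.0474  0.0806] rot [-0.0023 -0.0012  0.0056]
```

Request:
play_rows:
  rows:
    - [[-0.01,0.03,0],[0,0,0],255]
    - [[-0.018,0.047,0.02],[0,0,0],255]
    - [[-0.018,0.047,0.05],[0,0,0],255]
    - [[-0.018,0.047,0.08],[0,0,0],255]
    - [[-0.018,0.047,0.08],[0,0,0],255]

```text
time_s: 6.28
position: [0.5227, 0.1236, 0.0885]
eef_rot: [0.837, 0.548, -0.005, -0.002]
wrist_force: [-1.7, -0.2, -0.5]
opening: 0.001
gripper_force: 0.0
```

Request:
play_rows:
  rows:
    - [[0,0,0],[0,0,0],255]
    - [[0,0,0],[0,0,0],255]
    - [[0,0,0],[0,0,0],255]

```text
time_s: 6.53
position: [0.5281, 0.1249, 0.0956]
eef_rot: [0.836, 0.548, 0.002, 0.001]
wrist_force: [0.4, 0.4, -0.8]
opening: 0.001
gripper_force: 0.0
```

```bash
python3 go.py -82 85 82
```

```text
t 6.53 feeder xy mm [-76.9 129.3] tipz 84.6 F_f [0.2 0.6] -0.8 op 0.0
shift [-0.0443 -0.0051  0.0025] rot [ 0.0033 -0.0016  0.0001]
```

Request:
play_rows:
  rows:
    - [[-0.008,-0.004,0.001],[0,0,0],255]
    - [[-0.014,-0.004,0.001],[0,0,0],255]
    - [[-0.02,-0.004,0.001],[0,0,0],255]
    - [[-0.026,-0.004,0.001],[0,0,0],255]
    - [[-0.032,-0.004,0.001],[0,0,0],255]

```text
time_s: 6.95
position: [0.5102, 0.0964, 0.0933]
eef_rot: [0.836, 0.548, 0.001, 0.0]
wrist_force: [0.4, 0.5, 0.7]
opening: 0.0
gripper_force: 0.5
```

Request:
play_rows:
  rows:
    - [[-0.004,0,0],[0,0,0],255]
    - [[-0.008,0,0],[0,0,0],255]
    - [[-0.012,0,0],[0,0,0],255]
    - [[-0.012,0,0],[0,0,0],255]

```text
time_s: 7.28
position: [0.5048, 0.085, 0.0926]
eef_rot: [0.837, 0.548, -0.001, 0.0]
wrist_force: [-0.2, 0.4, 0.7]
opening: -0.001
gripper_force: 0.0
```

```bash
python3 go.py -82 75.5 82
```

```text
t 7.28 feeder xy mm [-82.3  83.5] tipz 81.6 F_f [-0.3  0.3] 0.7 op -0.0
shift [-0.008   0.0003 -0.0004] rot [-0.0005  0.0009 -0.0006]
```

Request:
play_rows:
  rows:
    - [[-0.003,0,0],[0,0,0],255]
    - [[-0.006,0,0],[0,0,0],255]
    - [[-0.008,0,0],[0,0,0],255]
    - [[-0.008,0,0],[0,0,0],255]

```text
time_s: 7.62
position: [0.5029, 0.0803, 0.0925]
eef_rot: [0.837, 0.547, 0.002, -0.001]
wrist_force: [2.3, 6.6, -2.9]
opening: -0.002
gripper_force: 3.5
```

Request:
play_rows:
  rows:
    - [[-0.001,0,0],[0,0,0],255]
    - [[-0.002,0,0],[0,0,0],255]
    - [[-0.002,0,0],[0,0,0],255]

```text
time_s: 7.87
position: [0.5029, 0.0801, 0.0926]
eef_rot: [0.837, 0.547, 0.003, -0.002]
wrist_force: [3.6, 12.1, -4.6]
opening: 0.003
gripper_force: 6.1
```

```bash
python3 go.py -82 75.5 82
```

```text
t 7.87 feeder xy mm [-82.1  78.3] tipz 81.6 F_f [-1.5 12.5] -4.6 op 0.0
shift [-0.0028  0.0002 -0.0005] rot [ 0.0003 -0.0078 -0.0031]
```

There's a firm stop at 12.5 N. I'll back off and compare with the initial picture.

Request:
play_rows:
  rows:
    - [[0.015,0,0],[0,0,0],255]
    - [[0.025,0,-0.03],[0,0,0],255]
    - [[0.05,-0.03,-0.07],[0,0,0],255]
    - [[0.08,-0.05,-0.08],[0,0,0],255]
    - [[0.08,-0.05,-0.08],[0,0,0],255]

```text
time_s: 8.28
position: [0.4879, 0.1741, 0.1761]
eef_rot: [0.836, 0.549, 0.003, -0.0]
wrist_force: [-0.3, 0.2, -0.7]
opening: 0.001
gripper_force: 0.0
```

```bash
python3 wheel.py 5; python3 ang.py 5; python3 - <<'E'
from go import *
state()
from cell import imaging
f=imaging.grab_frame("scene"); pickle.dump(f,open("pics/scene5.pkl","wb"))
w=imaging.grab_frame("wrist"); pickle.dump(w,open("pics/wrist5.pkl","wb"))
h=pickle.load(open("pics/top5.pkl","rb")); t0=pickle.load(open("pics/top0.pkl","rb"))
for nm,q,b in(("scene0",g,(255,205,300,250)),("scene5",f,(255,205,300,250)),("top0",t0,(235,215,285,255)),("top5",h,(235,215,285,255))):
    print(nm,[(x[0],x[1].round(1),x[2]) for c in (((0,170,60),(6,255,255)),((12,140,90),(24,255,255))) for x in blobs(q,*c,b,10)])
c=lambda q:cv2.resize(q["pixels"][200:260,245:305],(380,380),interpolation=2)
d=lambda q:cv2.resize(q["pixels"][215:255,235:285],(380,200),interpolation=2)
cv2.imwrite("pics/c5.png",np.vstack([np.hstack([c(g),c(f)]),np.hstack([d(t0),d(h)])])[:,:,::-1])
E
```

```text
[(np.int32(26), np.float64(49.0), np.float64(0.2)), (np.int32(15), np.float64(31.0), np.float64(62.0)), (np.int32(24), np.float64(54.0), np.float64(121.7)), (np.int32(23), np.float64(52.7), np.float64(-123.7))]
[(np.int32(26), np.float64(48.8), np.float64(-30.2)), (np.int32(14), np.float64(30.7), np.float64(33.8)), (np.int32(27), np.float64(52.7), np.float64(93.9)), (np.int32(22), np.float64(54.1), np.float64(-152.0))]
5 3 centroid mm [-4.1  0.6] r [51.6 51.5 51.6] ang [-29.4 -29.4 -29.5] mean -29.45 rad -0.514
5 3 centroid mm [-3.9  0.5] r [51.3 51.4 51. ] ang [-29.5 -29.1 -29.3] mean -29.32 rad -0.512
5 3 centroid mm [-3.7  0.3] r [51.9 51.5 51.6] ang [-29.4 -29.3 -29.7] mean -29.45 rad -0.514
t 8.33 feeder xy mm [-133.3  157.7] tipz 164.2 F_f [-0.2  0.6] -0.2 op 0.0
scene0 [(np.int32(18), array([277.2, 211.4]), array([275, 210,   5,   4])), (np.int32(58), array([271.6, 227.5]), array([270, 221,   5,  15])), (np.int32(76), array([283.3, 234.2]), array([274, 231,  18,   8])), (np.int32(12), array([267., 237.]), array([266, 235,   4,   5]))]
scene5 [(np.int32(16), array([280.5, 212.5]), array([279, 211,   4,   4])), (np.int32(57), array([271.5, 227.4]), array([270, 220,   5,  16])), (np.int32(80), array([283.5, 234.1]), array([274, 230,  18,   9])), (np.int32(13), array([266.8, 237.1]), array([265, 235,   5,   5]))]
top0 [(np.int32(28), array([248.3, 232.1]), array([246, 228,   5,   9])), (np.int32(22), array([243.9, 232.3]), array([242, 230,   5,   6])), (np.int32(120), array([262.1, 239.8]), array([250, 233,  24,  15]))]
top5 [(np.int32(28), array([248.4, 232. ]), array([246, 228,   5,   9])), (np.int32(22), array([243.9, 232.3]), array([242, 230,   5,   6])), (np.int32(118), array([262. , 239.7]), array([250, 233,  24,  14]))]
```

View pics/c5.png

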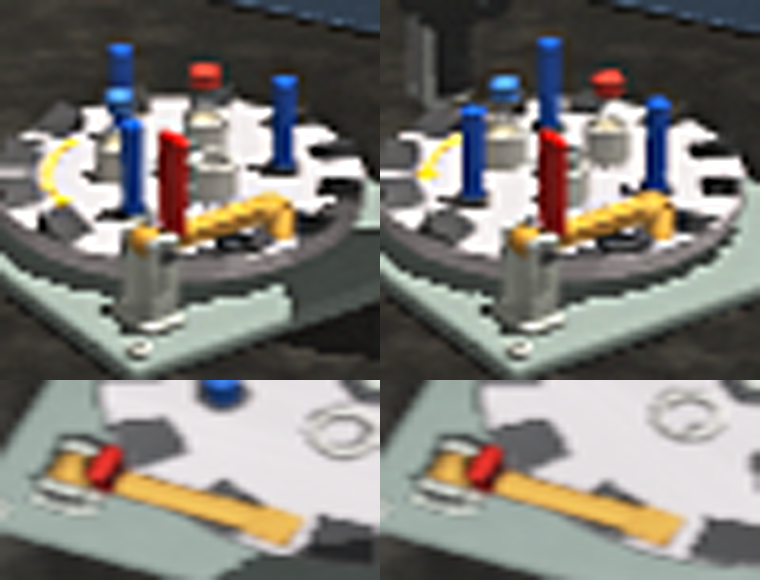

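Lug and arm centroids match the seated start to about 0.2 px in both views. The wheel is at -0.514 rad, the vials are in their cups and the robot is clear of everything, so I'm handing in.

```bash
python3 -c "
from cell import order
print(order.job_done())"
```

```text
the job is handed in; nothing more can be done
None
```

The job is handed in: the wheel is back one notch (measured at -0.514 rad against a target of -0.524), the pawl is seated again, the vials are in their cups, and I did not touch the tub or bottle; robot time was about 8.5 s.

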